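# Count to the third gap and push the sanding block home

### The arm

A 6-joint arm with a two-finger parallel gripper is mounted at the origin on the work surface. World frame = base frame: x ahead of the robot, y to its left, z up, the work surface at z = 0. Lengths are in m, angles in rad, forces in N, time in s.
With the tool pointing down it reaches from about 0.4 to 0.825 m from the base axis. Payload 7 kg.
Tool frame: the origin (TCP) lies midway between the tips of the shut fingers; the grasp point (between the pads) lies 19 mm behind it (grip_point_offset is the distance from the TCP to the grasp point, in m); z points along the fingers, y is the line along which they close (so a half turn about z gives the same grasp; the last joint's range is limited). The gripper opens to 88 mm and grips with 3 to 60 N. Pads are 19 mm wide; open, the fingers measure 130 mm over their backs; the gripper's body (78 mm by 193 mm) begins 47 mm behind the grasp point.
Start: joints at [-0.977, 0.359, 0.012, 0, -1.224, -0.288], TCP at [0.203, -0.644, 0.227] pointing down, gripper open.
Joint ranges: [-3.07, 3.07], [-1.43, 2.12], [-1.02, 1.25], [-3.03, 1.67], [-3.05, -0], [-3.03, 3.03]. Speed limits (rad/s): [2.39, 2.39, 3.01, 3.14, 3.14, 3.14].

### API

Orientations are given as [roll, pitch, yaw] about the fixed x, y, z axes, in that order (R = Rz(yaw) Ry(pitch) Rx(roll)).
In Python, from station import get_state, grab_frame, camera_params, job_done, grip_point_offset gives the robot as it stands.
- The arm moves only by the shell command python3 -m creep 'ROWS' [FORCE]. ROWS is JSON, a list that holds one entry, the list of rows, each a list of 7 numbers: the finger opening in cm, from 0 to 8.76, then the shift along the tool's x, y, z in cm, then the turn, a rotation vector about the tool's x, y, z in rad. In form: [[[fingers, tx, ty, tz, wx, wy, wz], ...]]. A call has 1 to 20 rows; each row is the pose to reach, as a shift and turn from the pose commanded when the call began, along the tool's axes at that moment; what a row does not reach only later rows make up. A row lasts 1/8 s, in which the tool goes at most 62.5 mm and 10.7 degrees, less where a joint would pass 70% of its speed; a pose out of reach is approached as far as the arm can. A call with a gripper value outside its range is refused whole. The fingers move at their own pace and stop on an object; FORCE is the grip in N (left out, the last holds). Time passes only in rows, so rows that repeat a pose let the fingers close. It gives the time, the measured TCP pose, the force, the opening and the grip force at its end, in the units of the state.
- get_state(): the state, without advancing time (a new reading comes with each control period).
- grab_frame(name): name is "side" or "top"; returns the picture (420x560x3 uint8, blue, green, red); there is no depth.
- camera_params(name): a dict with "vertical_fov" (degrees; the focal length in pixels is half the picture's height over the tangent of half this angle, whatever the lens; pixels are square), "cx", "cy" (the principal point, pixels), "view" (4x4, takes a point from world to camera coordinates). Camera axes: x right, y down, z forward; pixel columns grow to the right and rows downward; lengths in m; the calibration is good to about 2 mm. A picture is of the moment at which its call begins. camera_params takes no time and is no camera call.
- job_done(): hands the job in; it is judged then, once.
The state is a dict: "t": time; "q": joint angles; "qd": joint speeds; "joint_efforts": joint torques, N m; "eef_pos": TCP position; "ee_rot": TCP orientation; "force": force on the tool from outside, world axes, zero at the start; "moment": the same for the moment, N m; "width": finger opening in m; "gripper_force": force on a finger pad.
Only numpy, scipy, OpenCV 4.12 (cv2) and the standard library are available. Lean on these libraries where they do the work, as an engineer would, in place of code of your own. Each camera call takes 0.05 s, during which the arm holds its last target. There are 200 camera calls.

### The job

Put the loose sanding block away in the third gap of the divider rack, counting every gap, filled or empty, from the rack's round end post. First, while the block is still outside, count off with a fingertip along the rack: touch the round post, then the first divider next to it, then the second. Then push the block along the bench into the gap just beyond that second divider, fully home against the back rail, only pushing with the fingers, never pinching or lifting or tipping it, and leave everything else where it is.

Things in the scene. Friction and masses are not known exactly. Their poses are not given: they have to be found in the camera images.
- block: Loose sanding block lying on the bench between robot and rack: cork sole, wooden body, 76 long (x) x 38 wide (y) x 32 mm high, 0.06 to 0.14 kg, slides on the bench. Origin at the centre of its underside. It may go in either end first. Fully home it touches the back rail (origin at x = -3 mm in the rack's frame) and sticks 10 mm out at the front.
- rack: Divider rack fixed to the bench, 50 mm high, open to the robot. Origin on the bench, midway along; x points into the gaps, y left, z up. Back rail's front face at x = +35 mm. Five dividers (y = +120, +60, 0, -60, -120 mm) and an end piece at each of y = +-192 mm leave six gaps 48 mm wide, 66 mm deep, centred at y = +-150, +-90, +-30 mm, with the bench as floor.
- post: The round end post of the rack, a plain wooden cylinder 36 mm across and 50 mm high, at the left or the right end of the rack (this varies). Gaps and dividers are counted from it. Origin at the centre of its underside, at x = +17 mm of the rack's frame; axes parallel to the rack's.
- cheek: The square end piece at the rack's other end: 66 (x) x 36 (y) x 50 mm, its origin on the bench 15 mm beyond its middle in +x, at x = +17 mm of the rack's frame.
- div1: Divider 1 counted from the left (+y) of the rack: 12 mm thick wooden board with a round nose, 50 mm high, fixed; origin on the bench at x = 0 of the rack's frame, reaching from x = -31 to +35 mm.
- div2: Divider 2 counted from the left (+y) of the rack: 12 mm thick wooden board with a round nose, 50 mm high, fixed; origin on the bench at x = 0 of the rack's frame, reaching from x = -31 to +35 mm.
- div3: Divider 3 counted from the left (+y) of the rack: 12 mm thick wooden board with a round nose, 50 mm high, fixed; origin on the bench at x = 0 of the rack's frame, reaching from x = -31 to +35 mm.
- div4: Divider 4 counted from the left (+y) of the rack: 12 mm thick wooden board with a round nose, 50 mm high, fixed; origin on the bench at x = 0 of the rack's frame, reaching from x = -31 to +35 mm.
- div5: Divider 5 counted from the left (+y) of the rack: 12 mm thick wooden board with a round nose, 50 mm high, fixed; origin on the bench at x = 0 of the rack's frame, reaching from x = -31 to +35 mm.
- parked1: A dark wooden sanding block already stored in the second gap from the left of the rack, 76 x 38 x 32 mm. Leave alone. Origin at the centre of its underside.
- parked2: A flat grey sanding pad with a round wooden grip stored in the sixth gap from the left (the rightmost), 70 x 36 x 35 mm. Leave alone. Origin at the centre of its underside.
- glue: White glue bottle, 60 mm across, 170 mm tall, on the bench to the right of the work. Leave alone. Origin at the centre of its underside.
- jar: Screw jar right of the rack, 70 mm across, 90 mm tall. Leave alone. Origin at the centre of its underside.
- tape: Black tape measure left of the work, 70 x 40 x 65 mm. Leave alone. Origin at the centre of its underside.
- mallet: Wooden mallet lying left of the rack, head 70 x 130 x 60 mm, handle 220 mm towards -x of its frame. Leave alone.
- screwdriver: Screwdriver lying right of the rack. Leave alone.
There are look-alikes about, which are no part of the job. What is shaped like the post but green or red is not meant.

How it is judged:
On the way, in this order (a step that is already met when the one before it is completed fails the run):
1. a finger touches the round post, the block still outside the rack (x of block in the frame of rack below -0.06 m and contact force between the fingers and post above 0.3 N), for 0.05 s.
2. then a finger touches the first divider from the post, the block still outside (x of block in the frame of rack below -0.06 m and ((y of post in the frame of rack above 0 m and contact force between the fingers and div1 above 0.3 N) or (y of post in the frame of rack below 0 m and contact force between the fingers and div5 above 0.3 N))), for 0.05 s.
3. then a finger touches the second divider from the post, the block still outside (x of block in the frame of rack below -0.06 m and ((y of post in the frame of rack above 0 m and contact force between the fingers and div2 above 0.3 N) or (y of post in the frame of rack below 0 m and contact force between the fingers and div4 above 0.3 N))), for 0.05 s.
4. then the block is fully home in the third gap from the post (x of block in the frame of rack above -0.009 m and ((y of post in the frame of rack above 0 m and y of block in the frame of post between -0.172 and -0.152 m) or (y of post in the frame of rack below 0 m and y of block in the frame of post between 0.152 and 0.172 m)) and angle between the x axis of block and the x axis of rack, either way round below 0.17 rad and angle between block's own z axis and vertical below 0.06 rad and height (world z) of block below 0.006 m and linear speed of block below 0.01 m/s), for 0.2 s.
At the end, for the whole second after the job is handed in: The block lies flat and at rest on the bench in the third gap from the round post, its leading end within 6 mm of the back rail, its middle within 10 mm of the gap's centre line, along the gap within 0.17 rad (all of step 4); the robot touches nothing.
It fails at once if the block is lifted more than 12 mm or tipped more than 0.3 rad (height (world z) of block above 0.012 m or angle between block's own z axis and vertical above 0.3 rad).
It fails at once if the block is pinched (over 25 N between fingers and block while it is more than 9 mm from the back rail) (contact force between the fingers and block above 25 N and x of block in the frame of rack below -0.012 m).
It fails at once if another object is moved more than 20 mm (distance of any of parked1, parked2, glue, jar, tape, mallet, screwdriver from where it was at the start of the episode above 0.02 m).
It also fails if it takes over 64 s, if anything falls off the work surface, if the arm or the gripper's body presses on something with over 40 N, if the wrist force passes 120 N, or if a joint passes its speed limit or range.

## Working session

There is one attempt and no reset: what is moved stays moved. The work goes in short steps, Python scripts to look and compute and a shell command to move; the robot and the scene stay as the last step left them, time stands still between calls to the robot, and variables do not carry over. Pictures are saved under pics/ and viewed, at most 10 in all, crops included, and the job is handed in when it is done.

```bash
ls; mkdir -p pics
python3 - <<'E'
from station import *
import cv2,numpy as np
print(get_state())
for n in("top","side"):
    cv2.imwrite(f"pics/{n}0.png",grab_frame(n)); p=camera_params(n); print(n,{k:np.round(v,4).tolist() for k,v in p.items()})
E
```

```text
pics
{'t': 0.0, 'q': array([-9.76904118e-01,  3.59347227e-01,  1.10874815e-02, -3.26757201e-04,
       -1.22409973e+00, -2.88085500e-01]), 'qd': array([-0.00013888,  0.00114258,  0.00013942,  0.0009242 , -0.00068834,
       -0.00203008]), 'joint_efforts': array([-4.32962734e-04, -5.82717025e+01,  2.93055689e+01,  6.99732721e+00,
        6.94759452e-03, -1.13790884e-04]), 'eef_pos': array([ 0.20303568, -0.64324386,  0.22566501]), 'ee_rot': array([ 3.14000664e+00, -1.49637758e-04, -2.83589710e+00]), 'force': array([ 1.14786675, -0.91160357,  0.30959868]), 'moment': array([ 0.00321954,  0.00141911, -0.04783334]), 'gripper_force': 0.0, 'width': 0.08777056572782037}
top {'vertical_fov': 43.9944, 'cx': 281.7502, 'cy': 204.0746, 'view': [[-0.0289, -0.9995, -0.0113, 0.0055], [-0.9916, 0.0301, -0.1258, 0.5284], [0.1261, 0.0075, -0.992, 1.3041], [0.0, 0.0, 0.0, 1.0]]}
side {'vertical_fov': 48.4897, 'cx': 277.113, 'cy': 211.3535, 'view': [[-0.9707, -0.2402, -0.0064, 0.5237], [-0.137, 0.5751, -0.8065, 0.1141], [0.1974, -0.782, -0.5911, 1.3401], [0.0, 0.0, 0.0, 1.0]]}
```

View pics/top0.png

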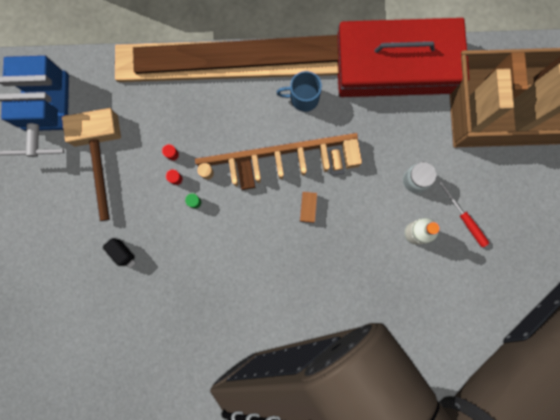

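View pics/side0.png

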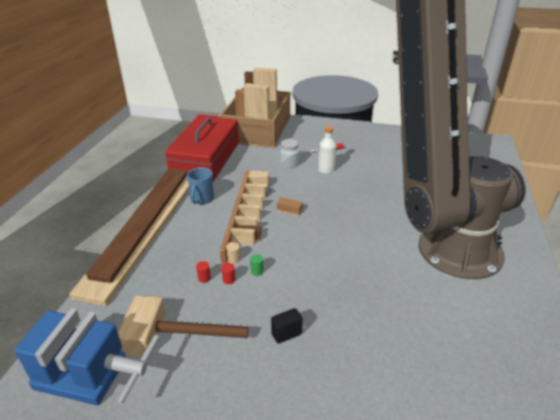

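The top view shows the round wooden post at the left end of the rack (205,170), the cheek at (353,152), parked1 in gap 2 at (247,172), and the block at (308,207). The red and green decoys stand left of the post. I'll zoom in to get exact pixels.

```bash
cat > h.py <<'E'
from station import *
import cv2,numpy as np
def ray(n,u,v,z):
    p=camera_params(n); V=np.array(p["view"]); f=210/np.tan(np.radians(p["vertical_fov"])/2)
    d=V[:3,:3].T@np.array([(u-p["cx"])/f,(v-p["cy"])/f,1]); c=-V[:3,:3].T@V[:3,3]
    return c+d*(z-c[2])/d[2]
def proj(n,P):
    p=camera_params(n); V=np.array(p["view"]); f=210/np.tan(np.radians(p["vertical_fov"])/2)
    q=V[:3,:3]@np.array(P)+V[:3,3]; return np.array([p["cx"]+f*q[0]/q[2],p["cy"]+f*q[1]/q[2]])
E
python3 - <<'E'
import cv2
a=cv2.imread("pics/top0.png")[125:235,185:375]; cv2.imwrite("pics/c0.png",cv2.resize(a,None,fx=4.2,fy=4.2,interpolation=cv2.INTER_CUBIC))
E
```

```text
(no output)
```

View pics/c0.png

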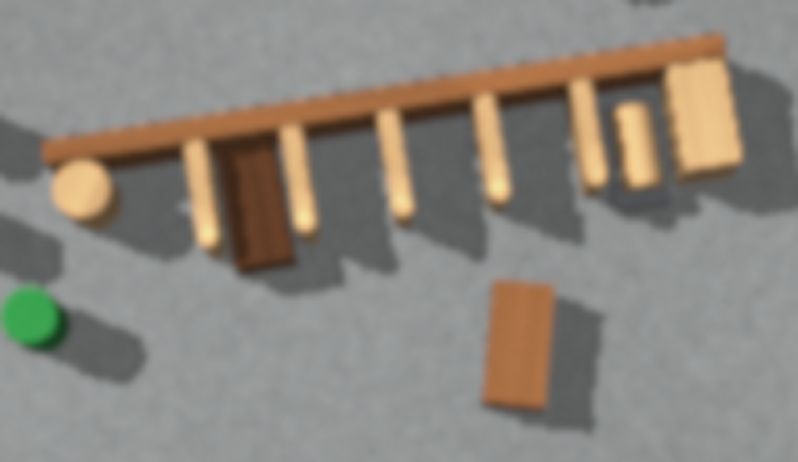

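The crop shows the post's top at (83,189), the divider noses at (209,247), (306,235), (403,220), (500,203) and (597,187), and the block's top corners at (494,281), (554,287), (546,409) and (484,402). Gap 3 is empty and lies between the noses at 306 and 403.

Run:
```python
from h import *
im=cv2.imread("pics/top0.png")
up=lambda c,r,z:ray("top",(c+.5)/4.2-.5+185,(r+.5)/4.2-.5+125,z)[:2]
post=up(83,189,.05); N=np.array([up(*p,.05) for p in [(209,247),(306,235),(403,220),(500,203),(597,187)]])
d=np.polyfit([120,60,0,-60,-120],N,1); print("per mm",d[0]*1000, "len",np.linalg.norm(d[0])*1000)
ydir=d[0]/np.linalg.norm(d[0]); x=np.array([ydir[1],-ydir[0]]); print("yaw",np.arctan2(x[1],x[0]))
nose=d[1]; o=nose+x*.031; print("origin by noses",o, "post",post,"post in rack",(post-o)@x,(post-o)@ydir)
# rack yaw by top edge of back rail
a,b=up(42,141,.05),up(722,35,.05); e=a-b; print("rail yaw",np.arctan2(-e[0],e[1]), "rail ends in rack",[( (p-o)@x,(p-o)@ydir) for p in(a,b)])
B=np.array([up(*p,.032) for p in [(494,281),(554,287),(546,409),(484,402)]]); c=B.mean(0)
l=(B[0]+B[1]-B[2]-B[3])/2; print("block",c,"yaw",np.arctan2(l[1],l[0]),np.linalg.norm(l),"in rack",(c-o)@x,(c-o)@ydir)
# side camera checks: mask for the block
for n,P in [("post",[*post,.05]),("block",[*c,.032]),("n1",[*N[0],.05]),("n5",[*N[4],.05])]: print(n,proj("side",P))
s=cv2.imread("pics/side0.png")[160:280,200:320]; cv2.imwrite("pics/s0.png",cv2.resize(s,None,fx=5,fy=5,interpolation=cv2.INTER_CUBIC))
```

```text
per mm [-0.12600622  0.98878175] len 0.9967782706637677
yaw 0.12675262124199368
origin by noses [ 0.62779032 -0.00543818] post [0.62131967 0.18564733] post in rack 0.017737048312631475 0.19037053115025288
rail yaw 0.12645517779949383 rail ends in rack [(np.float64(0.05133261461124117), np.float64(0.21114977719218966)), (np.float64(0.05120695836111093), np.float64(-0.21130447282742512))]
block [ 0.51971068 -0.07824772] yaw -0.10872456432474628 0.07519966123608543 in rack -0.11641670044736199 -0.05856270944514775
post [232.10743974 245.90837761]
block [288.98777324 202.59955401]
n1 [253.17717723 231.0959026 ]
n5 [264.72897443 185.84097445]
```

View pics/s0.png

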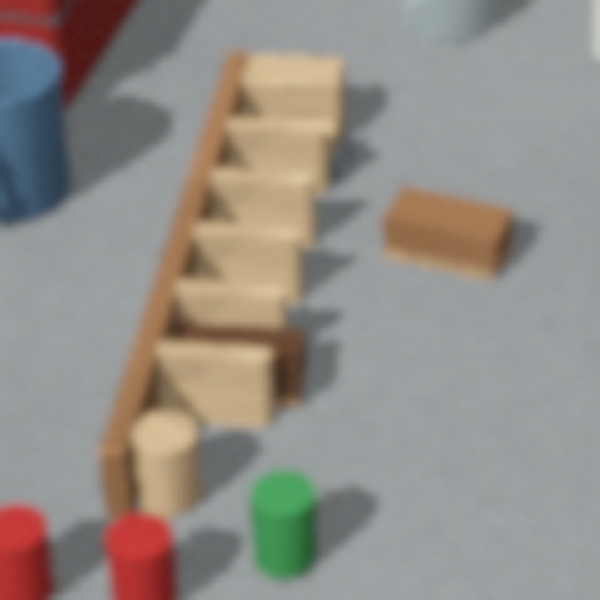

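The side view agrees: post top at crop (165,428), block top at (448,210), both within about 1 px of the projection from the top view.
- **Rack:** origin is about (0.628, -0.005) with yaw 0.127.
- **Block:** in the rack's frame it sits at (-116, -59) mm, turned -0.235 rad relative to the rack.

I'll go first to a point in front of the post, with the fingers shut and aligned to the rack.

```bash
cat >> h.py <<'E'
O=np.array([.6278,-.0054]); YW=.1266; X=np.array([np.cos(YW),np.sin(YW)]); Y=np.array([-X[1],X[0]])
def where():
    s=get_state(); p=s["eef_pos"]; f=s["force"]
    print("t %.2f rack xy mm %s z %.1f yawrel %.3f F(rack) %.1f %.1f %.1f w %.1f"%(s["t"],np.round([(p[:2]-O)@X*1e3,(p[:2]-O)@Y*1e3],1),p[2]*1e3,s["ee_rot"][2]+np.pi-YW,f[:2]@X,f[:2]@Y,f[2],s["width"]*1e3))
E
python3 -m creep '[[[0,-28,32,0,0,0,0.09],[0,-57.2,65.3,0,0,0,0.179],[0,-57.2,65.3,0,0,0,0.179],[0,-57.2,65.3,0,0,0,0.179],[0,-57.2,65.3,0,0,0,0.179],[0,-57.2,65.3,0,0,0,0.179],[0,-57.2,65.3,0,0,0,0.179],[0,-57.2,65.3,0,0,0,0.179],[0,-57.2,65.3,0,0,0,0.179],[0,-57.2,65.3,0,0,0,0.179],[0,-57.2,65.3,0,0,0,0.179],[0,-57.2,65.3,0,0,0,0.179],[0,-57.2,65.3,0,0,0,0.179],[0,-57.2,65.3,0,0,0,0.179],[0,-57.2,65.3,0,0,0,0.179],[0,-57.2,65.3,0,0,0,0.179],[0,-57.2,65.3,0,0,0,0.179],[0,-57.2,65.3,0,0,0,0.179],[0,-57.2,65.3,0,0,0,0.179],[0,-57.2,65.3,0,0,0,0.179]]]' 5; python3 -c "from h import *;where()"
```

```text
t: 2.6
eef_pos: [0.5521, 0.1509, 0.2268]
ee_rot: [3.141, 0.0, -3.015]
force: [-0.7, 0.9, -0.6]
width: 0.0003
gripper_force: 0.0
t 2.60 rack xy mm [-55.4 164.6] z 226.8 yawrel -0.000 F(rack) -0.5 0.9 -0.6 w 0.3
```

```bash
python3 -m creep '[[[0,0,0,6,0,0,0],[0,0,0,12,0,0,0],[0,0,0,17,0,0,0],[0,0,0,19.5,0,0,0],[0,0,0.6,19.7,0,0,0],[0,-1.5,1.2,19.7,0,0,0],[0,-3.5,1.3,19.7,0,0,0],[0,-3.8,1.3,19.7,0,0,0],[0,-4.1,1.3,19.7,0,0,0],[0,-4.4,1.3,19.7,0,0,0],[0,-4.6,1.3,19.7,0,0,0],[0,-4.8,1.3,19.7,0,0,0],[0,-4.8,1.3,19.7,0,0,0]]]'; python3 -c "from h import *;where()"
```

```text
t: 4.22
eef_pos: [0.594, 0.1691, 0.0291]
ee_rot: [-3.14, -0.007, -3.015]
force: [-14.4, 1.4, 9.4]
width: 0.0003
gripper_force: 6.8
t 4.22 rack xy mm [-11.5 177.4] z 29.1 yawrel -0.000 F(rack) -14.1 3.2 9.4 w 0.3
```

The post is touched at 14 N, where expected. Next is div1, kept to its left side so the fingers stay clear of parked1.

```bash
python3 -m creep '[[[0,2,0,0,0,0,0],[0,5.6,-0.5,0,0,0,0],[0,5.6,-4.1,0,0,0,0],[0,5.6,-4.1,0,0,0,0],[0,4.4,-4.1,0,0,0,0],[0,3.8,-4.1,0,0,0,0],[0,3.5,-4.1,0,0,0,0],[0,3.2,-4.1,0,0,0,0],[0,3.0,-4.1,0,0,0,0],[0,3.0,-4.1,0,0,0,0]]]'; python3 -c "from h import *;where()"
```

```text
t: 5.48
eef_pos: [0.5705, 0.1254, 0.029]
ee_rot: [-3.141, -0.005, -3.016]
force: [-11.1, 3.9, 6.4]
width: 0.0007
gripper_force: 5.8
t 5.47 rack xy mm [-40.3 137. ] z 29.0 yawrel -0.001 F(rack) -10.6 5.3 6.4 w 0.7
```

```bash
python3 -m creep '[[[0,2.8,0,0,0,0,0],[0,2.8,0,0,0,0,0],[0,2.8,-5,0,0,0,0],[0,2.8,-9.4,0,0,0,0],[0,2.8,-9.4,0,0,0,0],[0,1.4,-9.4,0,0,0,0],[0,0.8,-9.4,0,0,0,0],[0,0.5,-9.4,0,0,0,0],[0,0.2,-9.4,0,0,0,0],[0,0,-9.4,0,0,0,0],[0,0,-9.4,0,0,0,0]]]'; python3 -c "from h import *;where()"
```

```text
t: 6.85
eef_pos: [0.5817, 0.0321, 0.0287]
ee_rot: [-3.141, -0.007, -3.015]
force: [-9.4, 1.5, 5.4]
width: 0.0003
gripper_force: 4.8
t 6.85 rack xy mm [-41.  43.] z 28.7 yawrel 0.000 F(rack) -9.1 2.7 5.4 w 0.3
```

All three touches are done. Now straddle the block loosely, with the fingers open 65 mm around its 38 mm width, at the block's own yaw.

```bash
python3 -m creep '[[[0,2.5,0,0,0,0,0],[0,2.5,0,-3,0,0,0],[6.5,4,-3,-7,0,0,0.1],[6.5,7.9,-10.2,-7,0,0,0.235],[6.5,7.9,-10.2,-7,0,0,0.235],[6.5,7.9,-10.2,-7,0,0,0.235],[6.5,7.9,-10.2,-5,0,0,0.235],[6.5,7.9,-10.2,-2,0,0,0.235],[6.5,7.9,-10.2,0,0,0,0.235],[6.5,7.9,-10.2,1.8,0,0,0.235],[6.5,7.9,-10.2,1.8,0,0,0.235]]]'; python3 -c "from h import *;where()"
```

```text
t: 8.22
eef_pos: [0.5194, -0.0779, 0.0101]
ee_rot: [-3.141, -0.003, 3.035]
force: [-0.8, 0.6, -0.7]
width: 0.0649
gripper_force: 0.0
t 8.22 rack xy mm [-116.7  -58.2] z 10.1 yawrel 6.050 F(rack) -0.7 0.7 -0.7 w 64.9
```

```bash
python3 -m creep '[[[4.4,0,0,0,0,0,0],[4.4,0,0,0,0,0,0],[4.4,0,0,0,0,0,0],[4.4,0.1,0.4,0,0,0,-0.08],[4.4,0.3,1.2,0,0,0,-0.16],[4.4,0.4,2.0,0,0,0,-0.235],[4.4,0.7,3.2,0,0,0,-0.235],[4.4,1.0,4.4,0,0,0,-0.235],[4.4,1.3,5.6,0,0,0,-0.235],[4.4,1.6,6.8,0,0,0,-0.235],[4.4,1.9,8.0,0,0,0,-0.235],[4.4,2.0,8.5,0,0,0,-0.235],[4.4,2.1,8.85,0,0,0,-0.235],[4.4,2.1,8.85,0,0,0,-0.235]]]' 3
cat >> h.py <<'E'
def block(n="top"):
    im=grab_frame(n); hsv=cv2.cvtColor(im,cv2.COLOR_BGR2HSV); cv2.imwrite("pics/last.png",im)
    return im
E
python3 - <<'E'
from h import *
where(); a=block()[120:235,185:375]; cv2.imwrite("pics/c1.png",cv2.resize(a,None,fx=4.2,fy=4.2,interpolation=cv2.INTER_CUBIC))
s=grab_frame("side")[150:270,210:330]; cv2.imwrite("pics/s1.png",cv2.resize(s,None,fx=5,fy=5,interpolation=cv2.INTER_CUBIC))
E
```

```text
t: 9.98
eef_pos: [0.5085, 0.0117, 0.0115]
ee_rot: [3.142, -0.0, -3.015]
force: [-0.1, 0.0, -0.8]
width: 0.044
gripper_force: 0.0
t 9.97 rack xy mm [-116.2   32. ] z 11.5 yawrel 0.000 F(rack) -0.1 0.0 -0.8 w 44.0
```

View pics/s1.png

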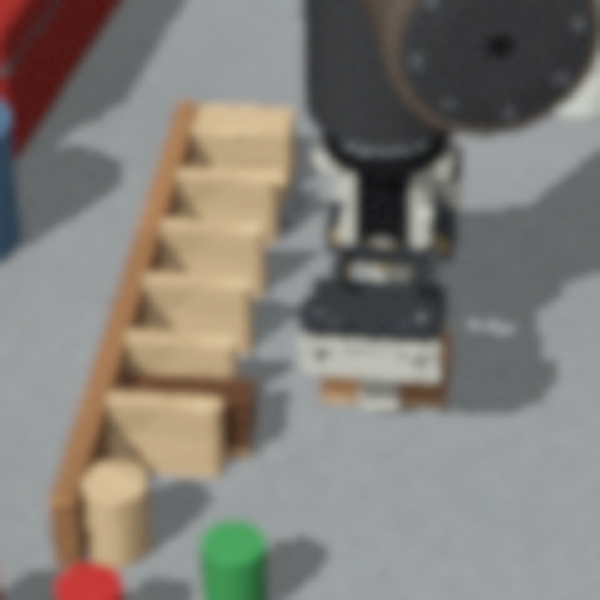

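The fingers straddle the block; it lies flat between them (front end at (337,390), rear at (445,390)). Lift out, retreat behind it, shut the fingers and look.

```bash
python3 -m creep '[[[4.4,0,-0.2,0,0,0,0],[4.6,0,-0.2,-3,0,0,0],[4.6,0,-0.2,-9,0,0,0],[0,4,-0.3,-9,0,0,0],[0,7.2,-0.3,-9,0,0,0],[0,7.2,-0.3,-9,0,0,0],[0,7.2,-0.3,-9,0,0,0],[0,7.2,-0.3,-9,0,0,0]]]'
python3 - <<'E'
from h import *
where(); a=block()[120:235,185:375]; cv2.imwrite("pics/c2.png",cv2.resize(a,None,fx=4.2,fy=4.2,interpolation=cv2.INTER_CUBIC))
E
```

```text
t: 11.08
eef_pos: [0.4383, -0.0004, 0.1015]
ee_rot: [-3.141, 0.0, -3.015]
force: [-0.2, -0.5, 0.4]
width: 0.0024
gripper_force: 0.0
t 11.07 rack xy mm [-187.4   28.9] z 101.5 yawrel 0.000 F(rack) -0.3 -0.5 0.4 w 2.4
```

View pics/c2.png

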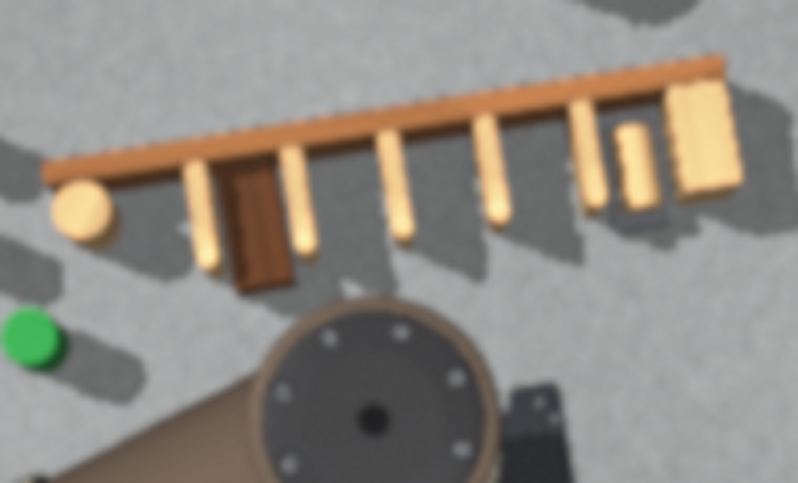

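The arm hides the block from above; the rack is unchanged. I'll use the side view.

Run:
```python
from h import *
im=grab_frame("side"); s=im[160:260,230:350]; cv2.imwrite("pics/s2.png",cv2.resize(s,None,fx=6,fy=6,interpolation=cv2.INTER_CUBIC))
# expected corners for block at rack (-116,29), yaw 0
for dx,dy in [(38,19),(38,-19),(-38,-19),(-38,19)]:
    w=O+X*(-.116+dx/1e3)+Y*(.029+dy/1e3); print(dx,dy,((proj("side",[*w,.032])-[230,160]+.5)*6-.5).round(),((proj("side",[*w,0])-[230,160]+.5)*6-.5).round())
```

```text
38 19 [260. 375.] [261. 425.]
38 -19 [269. 330.] [270. 380.]
-38 -19 [417. 340.] [416. 389.]
-38 19 [411. 385.] [410. 435.]
```

View pics/s2.png

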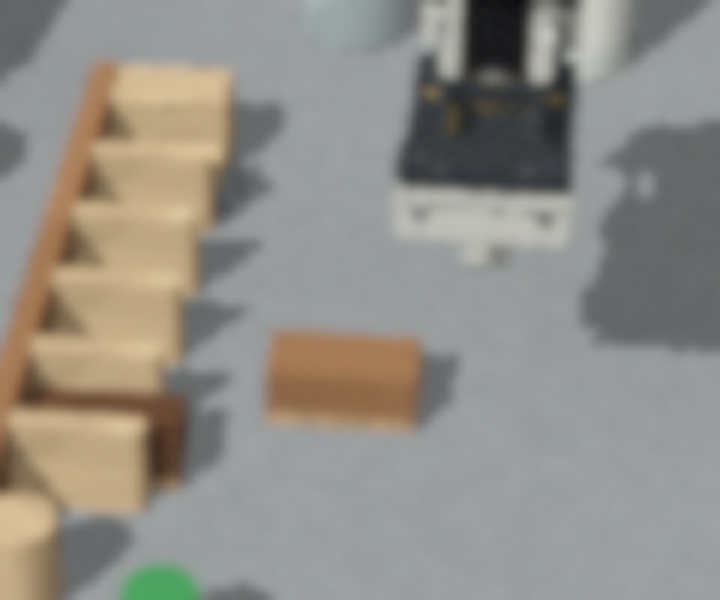

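The block is square to the rack at about (-118, 28) mm; its top corners are (276,331), (421,341), (417,384) and (268,376), against the (269,330), (417,340), (411,385) and (260,375) expected. Lower the shut fingers behind it and push until its nose is just short of the dividers.

```bash
python3 -m creep '[[[0,0,0,4,0,0,0],[0,0,0,8,0,0,0],[0,0,0.1,9.1,0,0,0],[0,-1,0.1,9.1,0,0,0],[0,-1.8,0.1,9.1,0,0,0],[0,-2.3,0.1,9.1,0,0,0],[0,-2.9,0.1,9.1,0,0,0],[0,-3.5,0.1,9.1,0,0,0],[0,-4.1,0.1,9.1,0,0,0],[0,-4.7,0.1,9.1,0,0,0],[0,-5.3,0.1,9.1,0,0,0],[0,-5.9,0.1,9.1,0,0,0],[0,-6.3,0.1,9.1,0,0,0],[0,-6.3,0.1,9.1,0,0,0]]]' 10
python3 - <<'E'
from h import *
where()
im=grab_frame("side"); s=im[160:260,230:350]; cv2.imwrite("pics/s3.png",cv2.resize(s,None,fx=6,fy=6,interpolation=cv2.INTER_CUBIC))
for dx,dy in [(38,19),(38,-19),(-38,-19),(-38,19)]:
    w=O+X*(-.0765+dx/1e3)+Y*(.030+dy/1e3); print(dx,dy,((proj("side",[*w,.032])-[230,160]+.5)*6-.5).round(),((proj("side",[*w,0])-[230,160]+.5)*6-.5).round())
E
```

```text
t: 12.92
eef_pos: [0.5003, 0.0085, 0.0105]
ee_rot: [3.142, 0.0, -3.015]
force: [-1.2, 0.6, 0.0]
width: 0.0005
gripper_force: 0.0
t 12.93 rack xy mm [-124.8   29.9] z 10.5 yawrel 0.000 F(rack) -1.1 0.7 0.0 w 0.5
38 19 [182. 371.] [183. 421.]
38 -19 [192. 326.] [194. 376.]
-38 -19 [340. 336.] [339. 385.]
-38 19 [332. 381.] [332. 431.]
```

View pics/s3.png

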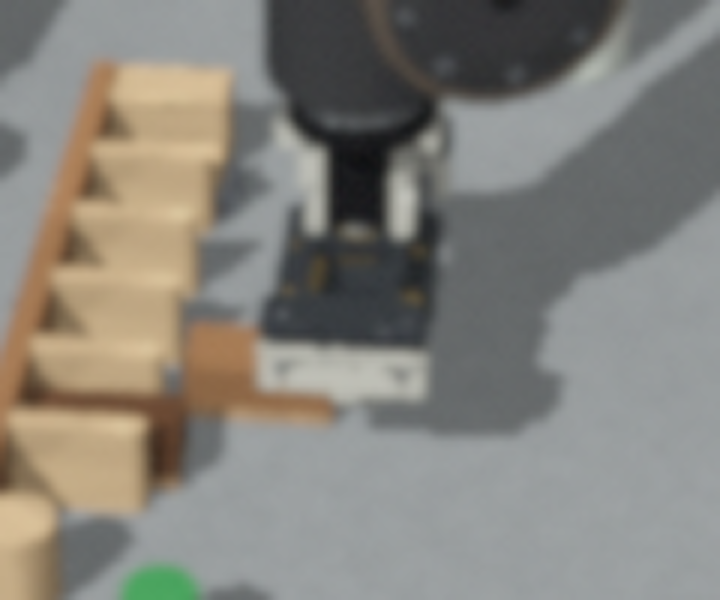

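Yaw still looks right; the leading edge at (190,325–410) is just short of the noses. The near bottom edge reads a few pixels high, so I'll check the sideways offset numerically.

Run:
```python
from h import *
im=cv2.imread("pics/s3.png"); 
lab=cv2.cvtColor(im,cv2.COLOR_BGR2LAB).astype(int)
for c in (210,230,250,290,320):
    b=lab[300:450,c,2]-128; r=np.where(b>12)[0]+300; print(c,r.min(),r.max(), lab[395:440:4,c,2]-128)
for y in (.022,.026,.030): 
    e=[((proj("side",[*(O+X*x+Y*(y+.019)),0])-[230,160]+.5)*6-.5).round() for x in(-.1145,-.038)]
    t=[((proj("side",[*(O+X*x+Y*(y-.019)),.032])-[230,160]+.5)*6-.5).round() for x in(-.1145,-.038)]
    print(y,"bottom near",e,"top far",t)
# top view: ends of the block still visible?
t=grab_frame("top"); l=cv2.cvtColor(t,cv2.COLOR_BGR2LAB).astype(int)
print(l[180:205,255:285,2]-128)
```

```text
210 323 414 [24 23 23 20 16 12  6  2  0 -1 -1 -1]
230 324 417 [24 23 23 22 20 16 10  5  1 -1 -1 -1]
250 328 418 [24 24 24 23 21 18 12  7  2 -1 -1 -2]
290 393 421 [16 22 24 24 22 21 16 10  4  0  0 -1]
320 395 422 [13 17 21 23 22 21 17 12  7  2  0 -1]
0.022 bottom near [array([333., 421.]), array([185., 411.])] top far [array([341., 327.]), array([194., 317.])]
0.026 bottom near [array([333., 426.]), array([184., 416.])] top far [array([340., 331.]), array([193., 322.])]
0.03 bottom near [array([332., 431.]), array([182., 421.])] top far [array([340., 336.]), array([191., 326.])]
[[-1 -1 -1 -1 -1 -1  0  0  0  0  0  0  0  0  0  0 -1 -1 -1 -1  0  0 -1 -1
   0 -1 -1 -1  0 -1]
 [-1 -1 -1 -1 -1 -1  0  0  0  0 -1  0  0  0  0 -1 -1  0  0  0 -1 -1  0  0
  -1 -1 -1 -1 -1 -1]
 [-1 -1 -1 -1 -1  0 -1  0  0 -1 -1  0  0  0  0  0  0 -1 -1  0 -1  0 -1  0
  -1  0 -1 -1 -1 -1]
 [-1 -1 -1 -1 -1 -1  0 -1  0  0  0 -1  0 -1  0  0 -1 -1  0  0  0  0 -1 -1
  -1 -1 -1 -1 -1 -1]
 [-1 -1  0  0  0  0 -1 -1  0 -1 -1 -1 -1 -1  0 -1 -1  0  0 -1  0  0 -1  0
   0 -1 -1 -1 -1  0]
 [-1 -1 -1  0 -1 -1  0  0 -1 -1  0  0  0
[... 1160 characters left out ...]
1 -1 -1  0 -1
   0 -1 -1 -1 -1 -1]
 [-1 -1 -1 -1  0 -1 -1 -1 -1 -1 -1 -1 -1 -1 -1 -1 -1 -2 -1  0  0 -1 -1  0
  -1 -1 -1 -1 -1 -1]
 [-1 -1 -1 -1 -1 -1 -1 -1 -1 -1 -1  0 -1 -1 -1 -1 -1  0 -1 -1 -1 -1 -1 -1
  -1 -1 -1 -1 -1 -1]
 [-1 -1 -1 -1 -1 -1 -1 -1 -1 -1 -1 -1 -1  0  0 -1 -1 -1 -1  0  0 -1  0  0
  -1 -1 -1 -1 -1 -1]
 [-1 -1 -1 -1 -1 -1 -1 -1 -1 -1 -1 -1 -1 -1 -1 -1 -1 -1  0 -1 -1  0 -1 -1
  -1 -1 -1 -1 -1 -1]
 [-1 -1 -1 -1 -1 -1 -1 -1 -1 -1  0 -1  0 -1 -1  0  0  0 -1 -1  0 -1 -1 -1
   0 -1 -1 -1 -1 -1]
 [-1 -1 -1 -1 -1 -1 -1 -1 -1 -1 -1 -1 -1 -1 -1  0  0 -1 -1 -1  0 -1 -1 -1
   0 -1 -1 -1 -1 -1]
 [-1 -1 -1 -1 -1 -1 -1 -1 -1 -1 -1 -1 -1 -1 -1 -1  0 -1 -1 -1 -1 -1  0 -1
  -1 -1 -1 -1 -2 -1]]
```

The divider noses also appear about 5–8 px higher in the side view than projected. Relative to the rack, the block is therefore at about y ≈ 29 mm, which agrees with where the finger pad left it. Keep pushing gently.

```bash
python3 -m creep '[[[0,-0.4,0,0,0,0,0],[0,-0.8,0,0,0,0,0],[0,-1.2,0,0,0,0,0],[0,-1.6,0,0,0,0,0],[0,-2.0,0,0,0,0,0],[0,-2.4,0,0,0,0,0],[0,-2.8,0,0,0,0,0],[0,-2.8,0,0,0,0,0]]]'; python3 -c "from h import *;where()"; python3 -m creep '[[[0,-0.4,0,0,0,0,0],[0,-0.8,0,0,0,0,0],[0,-1.2,0,0,0,0,0],[0,-1.6,0,0,0,0,0],[0,-2.0,0,0,0,0,0],[0,-2.4,0,0,0,0,0],[0,-2.8,0,0,0,0,0],[0,-3.2,0,0,0,0,0],[0,-3.6,0,0,0,0,0],[0,-3.6,0,0,0,0,0]]]'; python3 -c "from h import *;where()"
```

```text
t: 14.02
eef_pos: [0.5281, 0.0121, 0.0106]
ee_rot: [3.142, 0.0, -3.015]
force: [0.3, 0.2, 0.7]
width: 0.0003
gripper_force: 0.0
t 14.03 rack xy mm [-96.7  29.9] z 10.6 yawrel 0.000 F(rack) 0.4 0.1 0.7 w 0.3
t: 15.28
eef_pos: [0.5638, 0.0166, 0.0105]
ee_rot: [3.142, 0.0, -3.015]
force: [0.1, -0.2, -0.2]
width: 0.0007
gripper_force: 0.0
t 15.28 rack xy mm [-60.7  29.9] z 10.5 yawrel 0.000 F(rack) 0.1 -0.2 -0.2 w 0.7
```

```bash
python3 -m creep '[[[0,-0.3,0,0,0,0,0],[0,-0.6,0,0,0,0,0],[0,-0.8,0,0,0,0,0],[0,-1.0,0,0,0,0,0],[0,-1.2,0,0,0,0,0],[0,-1.3,0,0,0,0,0],[0,-1.3,0,0,0,0,0]]]'; python3 -c "from h import *;where()"
```

```text
t: 16.15
eef_pos: [0.5732, 0.0174, 0.01]
ee_rot: [-3.141, -0.005, -3.016]
force: [-9.3, -0.3, 5.5]
width: 0.0007
gripper_force: 4.5
t 16.15 rack xy mm [-51.3  29.5] z 10.0 yawrel -0.001 F(rack) -9.3 0.9 5.5 w 0.7
```

Contact at 9 N with the TCP at -51.3 mm, which is the expected home position (-50.5). Back off, move clear and check from above.

```bash
python3 -m creep '[[[0,1,0,0,0,0,0],[0,3,0,0,0,0,0],[0,4,0,-4,0,0,0],[0,5,0,-10,0,0,0],[0,8,-10,-12,0,0,0],[0,8,-20,-12,0,0,0],[0,8,-26,-12,0,0,0],[0,8,-26,-12,0,0,0],[0,8,-26,-12,0,0,0]]]'
python3 - <<'E'
from h import *
where(); a=block()[120:235,185:375]; cv2.imwrite("pics/c3.png",cv2.resize(a,None,fx=4.2,fy=4.2,interpolation=cv2.INTER_CUBIC))
E
```

```text
t: 17.27
eef_pos: [0.5297, -0.2531, 0.1305]
ee_rot: [-3.141, 0.001, -3.018]
force: [0.7, 0.1, -0.3]
width: 0.0007
gripper_force: 0.0
t 17.27 rack xy mm [-128.6 -233.4] z 130.5 yawrel -0.003 F(rack) 0.7 0.0 -0.3 w 0.7
```

View pics/c3.png

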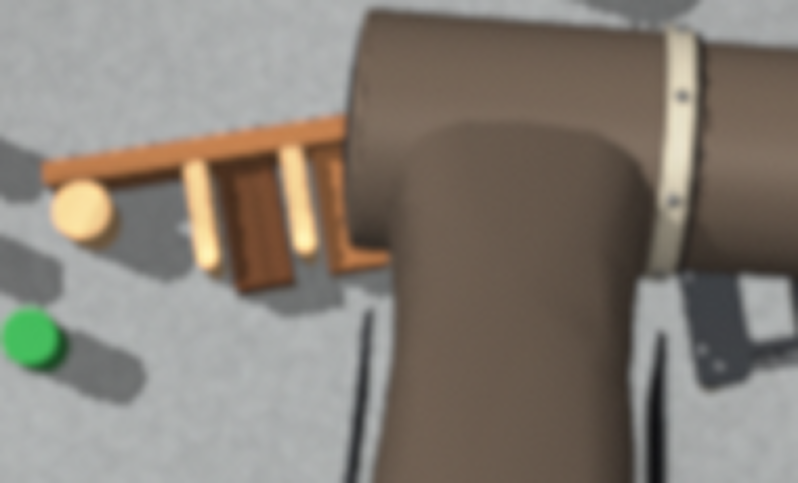

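The block lies in gap 3, with its front-left corner at (335,273). It is parallel to the dividers, has the same protrusion as parked1, and sits exactly one pitch (97 px) over from it. Nothing else visible has moved.

```bash
python3 -c "from station import *;print(job_done())"
```

```text
the job is handed in; nothing more can be done
None
```

I touched the post, then the first and second dividers, pushed the block into the third gap until it met the back rail, and handed the job in at about 17 s; no verdict came back, but the last picture (arm partly in the way) showed it home and in line with the gap.

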